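# Load the welding slide and hold it at its notch

### The job

Set the red mounting foot flat and square into the blue pocket on the slide's carriage (set it down, do not drop it) and let go of it; only then take the orange grip and slide the carriage along its rail until the spring ball clicks into the notch between the two brass pins of the yellow index block, without running on past it. Finish while still firmly holding the grip, with the carriage at rest in the notch and the foot still seated, as if ready for the tack weld. Leave the spray can, brush and magnetic square where they are.

Things in the scene. Friction and masses are not known exactly. Their poses are not given: they have to be found in the camera images.
- foot: red steel mounting foot, loose, about 0.34 kg: flat plate 64 (x) x 48 (y) x 10 mm with an upright lug 40 (x) x 12 (y) x 32 mm on its middle, 42 mm high in all. Pinch the lug across its 12 mm (the foot's y). Origin at the centre of the plate's underside, z up. Starts flat on the table between robot and slide, turned up to 0.8 rad either way; the same when turned half round
- rail: fixed slide unit: dark base 175 x 380 x 12 mm with two steel guide bars and blue end blocks, turned by up to 0.2 rad. Origin on the table, under the middle between the guide bars; its y axis runs along the rail in the direction the carriage is to be pushed, its x points away from the robot
- carriage (a joint): position (m) of the carriage (aluminium plate 100 x 150 x 14 mm, top 40 mm above the table) along the rail's y: 0 at the near stop, 0.165 at the far stop; starts between 0 and 0.04, always short of the notch by 60 mm or more. Slides with about 2 N of friction and stays where it is left
- pocket (a point): centre of the pocket's floor, 40 mm above the table, on the carriage; axes parallel to the rail's. Blue pocket for the foot, 67 (x) x 51 (y) mm at the floor (1.5 mm play each side); walls 6 mm high, leaning outward by 2 mm at the top as a lead-in. The seated foot's origin lies here, its plate 4 mm above the walls
- grip: orange upright grip on the carriage, 85 mm from the pocket's centre towards the rail's -y: 30 (x) x 14 (y) mm, top 52 mm above the carriage plate, on a dark flange 26 mm (y) wide and 4 mm high. Pinch it across its 14 mm (the rail's y). Origin at the centre of its underside, 40 mm above the table; axes parallel to the rail's
- ball_mark (a point): centre of the 12 mm spring ball when fully out, at the carriage's side towards +x, 33 mm above the table, moving with the carriage; a red line on the carriage plate points to it; axes parallel to the rail's
- index: fixed yellow block on the base beside the carriage's +x side, 50 mm long (y), 28 mm high, axes parallel to the rail's. Towards the carriage stand two upright brass pins, 12 mm diameter, 16 mm apart along y. Origin under the block, midway between the pins in y; a red line on top marks that middle. The ball is in the notch when ball_mark has the same y, in the rail's axes, as this origin
- notch (a point): middle between the brass pins, 33 mm above the table. Felt along the slide, friction included: 2 N far off; from 16 mm short of the notch resistance rises to about 9 N and fades by 6 mm short, past the first pin; then the ball pulls the carriage forward with up to 4 N into the notch; beyond, it resists with about 9 N and 8 mm past tips over the second pin. Let go within 5 mm of it, the carriage centres itself
- can: spray can, 54 mm diameter, 150 mm high, standing; leave alone. Origin under its centre
- brush: hand brush 200 mm long lying on the table; leave alone
- square: magnetic welding square, an orange L of about 90 x 90 mm with a steel brace, 18 mm high, lying flat; leave alone
Things that resemble listed ones, but are neither listed nor needed, are in the scene too. What is meant by the foot is not turquoise, and is the larger of those in its own colour.

How it is judged (in metres and radians):
On the way, in this order (a step that is already met when the one before it is completed fails the run):
1. the foot is seated flat and square in the pocket and let go, the carriage still at least 30 mm short of the notch (x of foot in the frame of pocket between -0.0025 and 0.0025 m and y of foot in the frame of pocket between -0.0025 and 0.0025 m and z of foot in the frame of pocket between -0.0025 and 0.0025 m and angle between foot's own z axis and vertical below 0.05 rad and angle between the x axis of foot and the x axis of pocket, either way round below 0.08 rad and contact force between the fingers and foot below 0.1 N and y of ball_mark in the frame of index below -0.03 m), for 0.2 s.
2. the fingers hold the grip with the ball resting in the notch (y of ball_mark in the frame of index between -0.003 and 0.003 m and velocity of joint carriage between -0.01 and 0.01 m/s and contact force between the fingers and grip above 2 N), for 0.3 s.
At the end, for the whole second after the job is handed in: The carriage rests with its ball within 3 mm of the notch's middle along the rail, slower than 10 mm/s, the fingers touching the orange grip with more than 2 N, and the foot seated in the pocket: origin within 2.5 mm of the pocket's in x, y and z, tilt under 0.05 rad, square within 0.08 rad (all of step 2 and x of foot in the frame of pocket between -0.0025 and 0.0025 m and y of foot in the frame of pocket between -0.0025 and 0.0025 m and z of foot in the frame of pocket between -0.0025 and 0.0025 m and angle between foot's own z axis and vertical below 0.05 rad and angle between the x axis of foot and the x axis of pocket, either way round below 0.08 rad); the arm keeps its last pose, push and grip.
It fails at once if the carriage runs more than 10 mm past the notch (y of ball_mark in the frame of index above 0.01 m).
It fails at once if the foot is let go more than 15 mm above the pocket's floor (z of foot in the frame of pocket above 0.015 m and horizontal distance between foot and pocket below 0.04 m and contact force between the fingers and foot below 0.05 N).
It fails at once if the spray can is moved by more than 20 mm (distance of can from where it was at the start of the episode above 0.02 m).
It fails at once if the brush is moved by more than 20 mm (distance of brush from where it was at the start of the episode above 0.02 m).
It fails at once if the magnetic square is moved by more than 20 mm (distance of square from where it was at the start of the episode above 0.02 m).
It also fails if it takes over 54 s, if anything falls off the work surface, if the arm or the gripper's body presses on something with over 40 N, if the wrist force passes 120 N, or if a joint passes its speed limit or range.

### The arm

A 6-joint arm with a two-finger parallel gripper is mounted at the origin on the work surface. World frame = base frame: x ahead of the robot, y to its left, z up, the work surface at z = 0. Lengths are in mm, angles in rad, forces in N, time in s.
With the tool pointing down it reaches from about 350 to 975 mm from the base axis. Payload 7.1 kg.
Tool frame: the origin (TCP) lies between the finger pads; the fingertips stand 8 mm ahead of it and the grasp point (between the pads) lies 11 mm behind it; x points along the fingers, y is the direction in which the jaws open and shut, and the axes are right-handed (so a half turn about x gives the same grasp; the last joint's range is limited). The gripper opens to 88 mm and grips with 3 to 60 N. Pads are 20 mm wide; open, the fingers measure 115 mm over their backs; the gripper's body (75 mm by 178 mm) begins 61 mm behind the grasp point.
Start: joints at [-1.321, 0.423, 1.63, -0, 1.089, -0.019], TCP at [166.003, -602.535, 230.675] pointing down, gripper open.
Joint ranges: [-3, 3], [-0.9, 2.11], [0.09, 2.58], [-1.31, 4.45], [0.11, 2.69], [-2.54, 2.54]. Speed limits (rad/s): [2.39, 2.39, 3.01, 3.14, 3.14, 3.14].

### API

Orientations are given as a rotation vector (axis times angle).
In Python, from workcell import ctrl gives the robot as it stands.
- The arm moves only by the tool apply_moves, never from a script. Its argument "increments" is a list of rows, each an object with "gripper": the opening in per cent of the stroke, from 0 (shut) to 100 (fully open); "delta_pos": the shift along the tool's x, y, z in cm, a list of three; "dr": the turn, a rotation vector about the tool's x, y, z in rad, a list of three. In form: [{"gripper": gripper, "delta_pos": [dx, dy, dz], "dr": [ax, ay, az]}, ...]. A call has exactly 5 rows; each row shifts and turns the commanded pose from where the row before left it, along the tool's axes as they then stand; what a row does not reach is not made up. A row lasts 1/12 s, in which the tool goes at most 41.7 mm and 7.16 degrees, less where a joint would pass 70% of its speed; a pose out of reach is approached as far as the arm can. A call with a gripper value outside its range is refused whole. The fingers move at their own pace and stop on an object; the grip force is fixed at half the most. Time passes only in rows, so rows that do not move let the fingers close, or fill a call up. It gives the time, the measured TCP pose, the force and the opening at its end, in the units of the state.
- ctrl.get_obs(): the state, without advancing time (a new reading comes with each control period).
- ctrl.get_image(name): name is "side" or "top" or "wrist"; returns a dict with "img" (384x512x3 uint8, red, green, blue), "range_z" (384x512 float32, mm along the optical axis (not along the pixel's ray), 0 where there is no reading), "mtx" (3x3 intrinsics, pixels), "rvec" (rotation vector, rad) and "tvec" (3), from world to camera coordinates, as OpenCV has them. Camera axes: x right, y down, z forward; pixel columns grow to the right and rows downward; lengths in mm; the calibration is good to about 2 mm. A picture is of the moment at which its call begins.
- ctrl.close_job(): hands the job in, once; it reports no verdict.
The state is a dict: "t": time; "qpos": joint angles; "qvel": joint speeds; "joint_torque": joint torques, N m; "ee_pos": TCP position; "orientation": TCP orientation; "ft_force": force on the tool from outside, world axes, zero at the start; "moment": the same for the moment, N m; "width": finger opening in mm.
Only numpy, scipy, OpenCV 4.12 (cv2) and the standard library are available. Lean on these libraries where they do the work, as an engineer would, in place of code of your own. Each camera call takes 0.05 s, during which the arm holds its last target. There are 200 camera calls.

## Working session

There is one attempt and no reset: what is moved stays moved. The work goes in short steps, Python scripts to look and compute and a tool call to move; the robot and the scene stay as the last step left them, time stands still between calls to the robot, and variables do not carry over. Pictures are saved under pics/ and viewed, about 8 in all and at most 12, crops included, and the job is handed in when it is done.

Besides the shell and the picture viewer there is one more tool, called after "Emit:" as name([rows], argument=value, ...), one row to a line, values as JSON. apply_moves: Moves the arm, as the interface text tells. Its arguments: {"type":"object","properties":{"increments":{"type":"array","items":{"type":"object","properties":{"gripper":{"type":"number"},"delta_pos":{"type":"array","items":{"type":"number"}},"dr":{"type":"array","items":{"type":"number"}}}}}},"required":["increments"]}

```bash
mkdir -p pics; ls; cat > h.py <<'E'
import numpy as np, cv2
from workcell import ctrl
def cap(name,save=None):
    d=ctrl.get_image(name)
    if save: cv2.imwrite(save,cv2.cvtColor(d["img"],cv2.COLOR_RGB2BGR))
    d["R"]=cv2.Rodrigues(np.array(d["rvec"],float))[0]; d["t"]=np.array(d["tvec"],float).ravel(); d["K"]=np.array(d["mtx"],float)
    return d
def ray(d,uv,z):
    uv=np.atleast_2d(uv).astype(float)
    r=np.c_[uv,np.ones(len(uv))]@np.linalg.inv(d["K"]).T@d["R"]
    c=-d["R"].T@d["t"]
    return c+r*((z-c[2])/r[:,2])[:,None]
def pts(d):
    Z=d["range_z"]; v,u=np.mgrid[:Z.shape[0],:Z.shape[1]]
    p=np.stack([u,v,np.ones_like(u)],-1)@np.linalg.inv(d["K"]).T*Z[...,None]
    return (p-d["t"])@d["R"]
E
python3 - <<'E'
from h import *
a=cap("top");b=cap("side")
for d in(a,b): print(-d["R"].T@d["t"],d["R"][2],d["K"][0,0])
cv2.imwrite("pics/1.png",cv2.cvtColor(a["img"],cv2.COLOR_RGB2BGR))
cv2.imwrite("pics/2.png",cv2.cvtColor(b["img"],cv2.COLOR_RGB2BGR))
np.savez("top0.npz",**{k:a[k] for k in("img","range_z","R","t","K")})
print(ctrl.get_obs())
E
```

```text
pics
[ 344.16665785   72.20219115 1166.64114738] [ 0.16958082 -0.0180689  -0.98535063] 450.0560782244419
[458.5939072  791.91448093 826.48338431] [ 0.07152161 -0.6855717  -0.72448334] 378.86883786553426
{'t': 0.1, 'qpos': array([-1.32101369e+00,  4.23725408e-01,  1.63058701e+00, -1.71808826e-05,
        1.08856741e+00, -1.90013482e-02]), 'qvel': array([-3.39325044e-07, -2.55584306e-03, -2.09348385e-03,  1.72743220e-04,
        1.05826653e-03,  1.24459545e-04]), 'joint_torque': array([-1.03397466e-03, -5.45618498e+01, -2.74323070e+01,  6.44797878e-02,
        1.88147515e-02, -4.82584733e-05]), 'ee_pos': array([ 165.87871734, -602.1013996 ,  230.01420876]), 'orientation': array([ 2.07815079,  0.28235101, -2.0784933 ]), 'ft_force': array([0.39093595, 0.59214216, 0.8882949 ]), 'moment': array([ 0.02299026,  0.00264918, -0.01863685]), 'width': 87.89099396640425}
```

View pics/1.png

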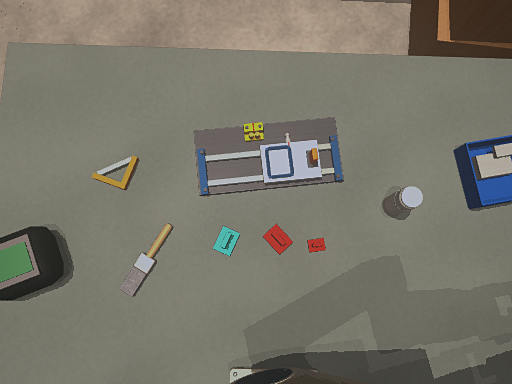

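View pics/2.png

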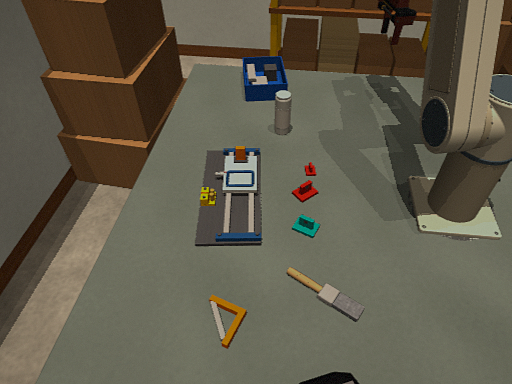

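Candidates for the foot in the top view: large red (278,239), small red (317,244) and turquoise (227,240). By the description it is the large red one. I'll measure now and check the choice in a crop.

```bash
cat > m.py <<'E'
from h import *
d=dict(np.load("top0.npz")); P=pts(d); I=d["img"]; hsv=cv2.cvtColor(I,cv2.COLOR_RGB2HSV)
H,S,V=[hsv[...,i].astype(int) for i in range(3)]
def comps(m,zpl,mina=8):
    n,l,s,c=cv2.connectedComponentsWithStats(m.astype(np.uint8))
    for i in range(1,n):
        if s[i,4]<mina: continue
        v,u=np.nonzero(l==i); q=ray(d,np.c_[u,v],zpl)[:,:2]; z=P[v,u,2]
        r=cv2.minAreaRect(q.astype(np.float32))
        print("px",c[i].round(1),"n",s[i,4],"z",np.percentile(z,[5,50,95]).round(0),"mean",q.mean(0).round(1),"rect",np.round(r[0],1),np.round(r[1],1),round(r[2],1))
print("red");comps(((H<6)|(H>174))&(S>150)&(V>90),10)
print("orange");comps((H>=7)&(H<18)&(S>170)&(V>120),92)
print("yellow");comps((H>=20)&(H<33)&(S>150)&(V>80),28)
print("blue");comps((H>95)&(H<125)&(S>110)&(V>50),46,30)
x0,y0,x1,y1=190,105,350,265
cv2.imwrite("pics/3.png",cv2.resize(cv2.cvtColor(I[y0:y1,x0:x1],cv2.COLOR_RGB2BGR),(600,600),interpolation=cv2.INTER_CUBIC))
E
python3 m.py
```

```text
red
px [277.5 238.6] n 439 z [ 8. 12. 45.] mean [427.5  -2.7] rect [427.4  -2.5] [63.4 47.1] 43.8
px [316.1 244.6] n 188 z [ 5.  8. 30.] mean [ 414.5 -102.1] rect [ 414.3 -102. ] [30.6 41.2] 9.4
orange
px [315.5 158. ] n 8 z [91. 94. 99.] mean [621.8 -88.2] rect [621.5 -88.2] [ 4.  12.6] 38.6
yellow
px [247.7 127.2] n 52 z [38. 41. 44.] mean [716.7  81.3] rect [717.3  80.5] [22.  21.1] 1.6
px [258.  126.3] n 51 z [37. 41. 45.] mean [720.   54.3] rect [720.8  54.3] [22.1 21.1] 1.4
px [261.1 135.4] n 20 z [18. 21. 42.] mean [695.2  45.6] rect [694.5  45.7] [16.5  8.8] 12.2
px [246.9 137.7] n 30 z [17. 22. 25.] mean [688.1  82.7] rect [690.   82.2] [18.6 13.4] 10.7
px [313.6 153.5] n 18 z [92. 93. 95.] mean [650.3 -92.8] rect [650.4 -92.7] [24.3  4.8] 8.0
px [117.7 175.4] n 314 z [16. 19. 23.] mean [578.1 411.4] rect [599.8 422. ] [87.6 87.7] 71.4
blue
px [335.7 157.3] n 263 z [24. 27. 31.] mean [ 637.3 -147.2] rect [ 637.6 -146.6] [117.1  17.4] 7.5
px [485.9 179.9] n 1740 z [ 2.  7. 71.] mean [ 588.5 -534.1] rect [ 612.  -546.5] [170.1 160. ] 11.3
px [279.1 161.1] n 224 z [44. 47. 52.] mean [623.   -1.5] rect [622.2  -1.1] [80.7 65.2] 7.5
px [202.1 171.1] n 280 z [24. 27. 31.] mean [591.4 193.9] rect [592.1 193.6] [116.7  17.5] 7.6
```

View pics/3.png

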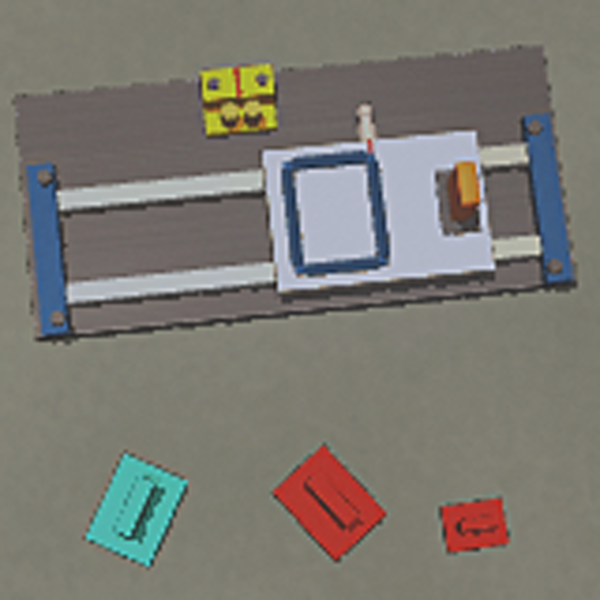

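The crop confirms the large red foot, with its lug along the long axis at crop (330,503). The pocket is at crop (335,215), the orange grip at (463,193) and the index at (238,100). The lookalikes are the small red foot at (475,525) and the turquoise one at (140,510).

```bash
cat > plan.py <<'E'
import sys
from h import *
from scipy.spatial.transform import Rotation as Ro
def plan(x,y,z,yaw):  # yaw = world angle of jaw axis (mod pi)
    o=ctrl.get_obs(); R=Ro.from_rotvec(o["orientation"]).as_matrix()
    p=np.array([x,y,z]); j=np.arctan2(R[1,1],R[0,1])
    dy=(yaw-j+np.pi/2)%np.pi-np.pi/2
    # ideal down-pointing target with that jaw axis
    a=j+dy; X=np.array([0,0,-1.]);Y=np.array([np.cos(a),np.sin(a),0]);T=np.c_[X,Y,np.cross(X,Y)]
    print("t",round(o["t"],2),"pos",o["ee_pos"].round(1),"jaw",round(j,3),"F",o["ft_force"].round(1),"w",round(o["width"],1),"q5",round(o["qpos"][5],2))
    print("delta cm tool axes",(R.T@(p-o["ee_pos"])/10).round(2),"dr",Ro.from_matrix(R.T@T).as_rotvec().round(3))
if __name__=="__main__": plan(*map(float,sys.argv[1:5]))
E
python3 plan.py 427.4 -2.5 180 -0.806; python3 plan.py 427.4 -2.5 180 2.335;
```

```text
t 0.1 pos [ 165.9 -602.1  230. ] jaw -1.302 F [0.4 0.6 0.9] w 87.9 q5 -0.02
delta cm tool axes [  5.07 -50.86 -41.14] dr [-0.496 -0.     0.001]
t 0.1 pos [ 165.9 -602.1  230. ] jaw -1.302 F [0.4 0.6 0.9] w 87.9 q5 -0.02
delta cm tool axes [  5.07 -50.86 -41.14] dr [-0.495 -0.     0.001]
```

Emit:
apply_moves([
  {"gripper": 100, "delta_pos": [0, -2.5, -2.05], "dr": [0, 0, 0]},
  {"gripper": 100, "delta_pos": [0, -2.5, -2.05], "dr": [0, 0, 0]},
  {"gripper": 100, "delta_pos": [0, -2.5, -2.05], "dr": [0, 0, 0]},
  {"gripper": 100, "delta_pos": [0, -2.5, -2.05], "dr": [0, 0, 0]},
  {"gripper": 100, "delta_pos": [0, -2.5, -2.05], "dr": [0, 0, 0]},
])

```text
t: 0.52
ee_pos: [231.8, -453.2, 230.3]
orientation: [2.078, 0.281, -2.078]
ft_force: [0.3, -0.1, 0.4]
width: 88.1
```

Emit:
apply_moves([
  {"gripper": 100, "delta_pos": [0, -2.5, -2.05], "dr": [0, 0, 0]},
  {"gripper": 100, "delta_pos": [0, -2.5, -2.05], "dr": [0, 0, 0]},
  {"gripper": 100, "delta_pos": [0, -2.5, -2.05], "dr": [0, 0, 0]},
  {"gripper": 100, "delta_pos": [0, -2.5, -2.05], "dr": [0, 0, 0]},
  {"gripper": 100, "delta_pos": [0, -2.5, -2.05], "dr": [0, 0, 0]},
])

```text
t: 0.93
ee_pos: [297.4, -305.4, 230.5]
orientation: [2.078, 0.281, -2.078]
ft_force: [0.0, -0.3, 0.4]
width: 87.7
```

Emit:
apply_moves([
  {"gripper": 100, "delta_pos": [0, -2.5, -2.05], "dr": [0, 0, 0]},
  {"gripper": 100, "delta_pos": [0, -2.5, -2.05], "dr": [0, 0, 0]},
  {"gripper": 100, "delta_pos": [0, -2.5, -2.05], "dr": [0, 0, 0]},
  {"gripper": 100, "delta_pos": [0, -2.5, -2.05], "dr": [0, 0, 0]},
  {"gripper": 100, "delta_pos": [0, -2.5, -2.05], "dr": [0, 0, 0]},
])

```text
t: 1.35
ee_pos: [363.0, -157.8, 230.7]
orientation: [2.078, 0.281, -2.078]
ft_force: [0.3, 0.1, 0.5]
width: 88.0
```

Emit:
apply_moves([
  {"gripper": 80, "delta_pos": [0.5, -2.5, -2.05], "dr": [0, 0, 0]},
  {"gripper": 80, "delta_pos": [0.5, -2.5, -2.05], "dr": [0, 0, 0]},
  {"gripper": 80, "delta_pos": [0.5, -2.5, -2.05], "dr": [0, 0, 0]},
  {"gripper": 80, "delta_pos": [0.5, -2.5, -2.05], "dr": [0, 0, 0]},
  {"gripper": 80, "delta_pos": [0.5, -2.5, -2.05], "dr": [0, 0, 0]},
])

```text
t: 1.77
ee_pos: [428.7, -9.9, 205.4]
orientation: [2.078, 0.281, -2.078]
ft_force: [-0.3, -1.5, 0.6]
width: 70.4
```

Emit:
apply_moves([
  {"gripper": 60, "delta_pos": [0.5, 0, 0], "dr": [-0.1, 0, 0]},
  {"gripper": 60, "delta_pos": [0.5, 0, 0], "dr": [-0.1, 0, 0]},
  {"gripper": 60, "delta_pos": [0.5, 0, 0], "dr": [-0.1, 0, 0]},
  {"gripper": 60, "delta_pos": [0.5, 0, 0], "dr": [-0.1, 0, 0]},
  {"gripper": 60, "delta_pos": [0, 0, 0], "dr": [-0.095, 0, 0]},
])

```text
t: 2.18
ee_pos: [427.7, -11.3, 184.7]
orientation: [1.769, 0.718, -1.773]
ft_force: [-0.7, -0.7, 0.5]
width: 53.0
```

```bash
python3 - <<'E'
from h import *
d=cap("wrist","pics/4.png"); P=pts(d); hsv=cv2.cvtColor(d["img"],cv2.COLOR_RGB2HSV); H,S,V=[hsv[...,i].astype(int) for i in range(3)]
print(-d["R"].T@d["t"],d["R"][2])
m=((H<6)|(H>174))&(S>150)&(V>60)
n,l,s,c=cv2.connectedComponentsWithStats(m.astype(np.uint8))
for i in range(1,n):
    if s[i,4]<300: continue
    v,u=np.nonzero(l==i);z=P[v,u,2]
    for nm,k,pl in(("plate",z<25,10),("lug",z>34,42)):
        if k.sum()<30: continue
        r=cv2.minAreaRect(ray(d,np.c_[u,v][k],pl)[:,:2].astype(np.float32)); print(c[i].round(),s[i,4],nm,np.median(z[k]).round(1),np.round(r[0],1),np.round(r[1],1),round(r[2],1))
E
python3 plan.py 427.4 -2.5 23 -0.806
```

```text
[483.97902226  42.06014812 338.9227234 ] [-0.20131978 -0.19289722 -0.96034421]
[257. 171.] 3171 plate 10.3 [427.8  -2.6] [63.6 47.7] 44.0
[257. 171.] 3171 lug 42.3 [433.6   1.2] [59.8 33.8] 37.1
[308. 240.] 553 plate 7.0 [414.7 -93.6] [32.  28.4] 10.3
t 2.23 pos [427.9 -11.5 185. ] jaw -0.796 F [ 0.7  0.1 -0.3] w 52.8 q5 0.74
delta cm tool axes [16.2  -0.65 -0.61] dr [0.01  0.001 0.001]
```

View pics/4.png

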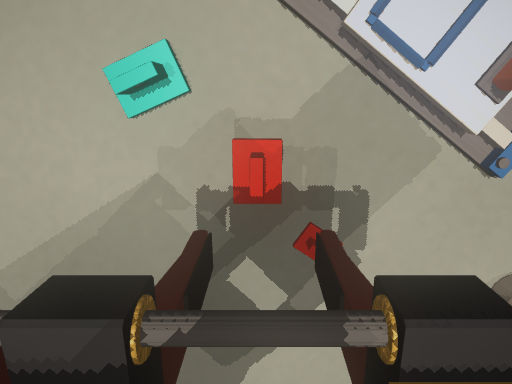

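The wrist view shows the foot at (257,171) square between the jaws. It measures 63.6 x 47.7 mm at (427.8, -2.6), which agrees with the top view. Descending.

Emit:
apply_moves([
  {"gripper": 60, "delta_pos": [2.2, -0.22, -0.2], "dr": [-0.007, 0, 0]},
  {"gripper": 60, "delta_pos": [2.2, -0.22, -0.2], "dr": [0, 0, 0]},
  {"gripper": 60, "delta_pos": [2.2, -0.22, -0.2], "dr": [0, 0, 0]},
  {"gripper": 60, "delta_pos": [2.2, 0, 0], "dr": [0, 0, 0]},
  {"gripper": 60, "delta_pos": [2.0, 0, 0], "dr": [0, 0, 0]},
])

```text
t: 2.65
ee_pos: [428.1, -2.6, 76.6]
orientation: [1.771, 0.716, -1.771]
ft_force: [-0.7, 0.7, -0.2]
width: 52.5
```

```bash
python3 plan.py 427.7 -2.6 23 -0.803
```

```text
t 2.65 pos [428.1  -2.6  76.6] jaw -0.802 F [-0.7  0.7 -0.2] w 52.5 q5 0.77
delta cm tool axes [ 5.36 -0.02  0.03] dr [0.001 0.    0.   ]
```

Emit:
apply_moves([
  {"gripper": 60, "delta_pos": [1.5, 0, 0], "dr": [0, 0, 0]},
  {"gripper": 60, "delta_pos": [1.5, 0, 0], "dr": [0, 0, 0]},
  {"gripper": 60, "delta_pos": [1.2, 0, 0], "dr": [0, 0, 0]},
  {"gripper": 60, "delta_pos": [0.9, 0, 0], "dr": [0, 0, 0]},
  {"gripper": 50, "delta_pos": [0, 0, 0], "dr": [0, 0, 0]},
])

```text
t: 3.07
ee_pos: [427.3, -2.7, 25.3]
orientation: [1.769, 0.718, -1.773]
ft_force: [0.1, 0.6, 0.8]
width: 48.9
```

Emit:
apply_moves([
  {"gripper": 0, "delta_pos": [0, 0, 0], "dr": [0, 0, 0]},
  {"gripper": 0, "delta_pos": [0, 0, 0], "dr": [0, 0, 0]},
  {"gripper": 0, "delta_pos": [0, 0, 0], "dr": [0, 0, 0]},
  {"gripper": 0, "delta_pos": [0, 0, 0], "dr": [0, 0, 0]},
  {"gripper": 0, "delta_pos": [0, 0, 0], "dr": [0, 0, 0]},
])

```text
t: 3.48
ee_pos: [428.6, -2.7, 27.2]
orientation: [1.771, 0.717, -1.769]
ft_force: [0.6, 0.7, 0.8]
width: 16.5
```

Emit:
apply_moves([
  {"gripper": 0, "delta_pos": [0, 0, 0], "dr": [0, 0, 0]},
  {"gripper": 0, "delta_pos": [0, 0, 0], "dr": [0, 0, 0]},
  {"gripper": 0, "delta_pos": [0, 0, 0], "dr": [0, 0, 0]},
  {"gripper": 0, "delta_pos": [0, 0, 0], "dr": [0, 0, 0]},
  {"gripper": 0, "delta_pos": [0, 0, 0], "dr": [0, 0, 0]},
])

```text
t: 3.9
ee_pos: [428.3, -2.7, 27.1]
orientation: [1.77, 0.718, -1.769]
ft_force: [-2.0, 1.0, 7.4]
width: 11.5
```

Emit:
apply_moves([
  {"gripper": 0, "delta_pos": [-0.8, 0, 0], "dr": [0, 0, 0]},
  {"gripper": 0, "delta_pos": [-1.5, 0, 0], "dr": [0, 0, 0]},
  {"gripper": 0, "delta_pos": [-2.5, 0, 0], "dr": [0, 0, 0]},
  {"gripper": 0, "delta_pos": [-2.5, 0, 0], "dr": [0, 0, 0]},
  {"gripper": 0, "delta_pos": [-2.5, 0, 0], "dr": [0, 0, 0]},
])

```text
t: 4.32
ee_pos: [427.3, -2.7, 125.7]
orientation: [1.768, 0.719, -1.771]
ft_force: [1.0, -0.1, -3.7]
width: 11.7
```

Emit:
apply_moves([
  {"gripper": 0, "delta_pos": [-0.8, 0, 0], "dr": [0.106, 0, 0]},
  {"gripper": 0, "delta_pos": [0, 0, 0], "dr": [0.106, 0, 0]},
  {"gripper": 0, "delta_pos": [0, 0, 0], "dr": [0.106, 0, 0]},
  {"gripper": 0, "delta_pos": [0, 0, 0], "dr": [0.106, 0, 0]},
  {"gripper": 0, "delta_pos": [0, 0, 0], "dr": [0.106, 0, 0]},
])

```text
t: 4.73
ee_pos: [427.7, -2.7, 133.0]
orientation: [2.096, 0.248, -2.097]
ft_force: [-0.4, 0.3, -4.8]
width: 12.1
```

Emit:
apply_moves([
  {"gripper": 0, "delta_pos": [0, 0, 0], "dr": [0.105, 0, 0]},
  {"gripper": 0, "delta_pos": [0, 0, 0], "dr": [0, 0, 0]},
  {"gripper": 0, "delta_pos": [0, 0, 0], "dr": [0, 0, 0]},
  {"gripper": 0, "delta_pos": [0, 0, 0], "dr": [0, 0, 0]},
  {"gripper": 0, "delta_pos": [0, 0, 0], "dr": [0, 0, 0]},
])

```text
t: 5.15
ee_pos: [428.0, -2.7, 132.7]
orientation: [2.15, 0.149, -2.15]
ft_force: [0.3, -0.8, -4.4]
width: 11.8
```

```bash
python3 - <<'E'
from h import *
d=cap("wrist","pics/5.png"); P=pts(d); hsv=cv2.cvtColor(d["img"],cv2.COLOR_RGB2HSV); H,S,V=[hsv[...,i].astype(int) for i in range(3)]
print(-d["R"].T@d["t"],d["R"][2])
def rep(m,mina,pl):
  n,l,s,c=cv2.connectedComponentsWithStats(m.astype(np.uint8))
  for i in range(1,n):
    if s[i,4]<mina: continue
    v,u=np.nonzero(l==i);z=P[v,u,2]
    r=cv2.minAreaRect(ray(d,np.c_[u,v],pl)[:,:2].astype(np.float32)); print(c[i].round(),s[i,4],np.percentile(z,[2,50,98]).round(1),np.round(r[0],1),np.round(r[1],1),round(r[2],1))
print("blue");rep((H>95)&(H<125)&(S>110)&(V>40),200,46)
print("red");rep(((H<6)|(H>174))&(S>150)&(V>60),200,100)
E
python3 plan.py 622.5 -1 130 -1.438
```

```text
[504.69911103   8.417399   287.05532905] [-0.27470697 -0.03849035 -0.96075729]
blue
[17.  6.] 445 [13.3 24.6 27.5] [536.9 169.3] [ 7.3 21.4] 7.9
red
[267. 234.] 7814 [112.3 116.7 172. ] [417.5  -3.7] [79.2 52. ] 7.9
[376. 220.] 1720 [ 3.9  7.4 29. ] [445.1 -65.6] [21.5 29.6] 7.8
t 5.2 pos [428.1  -2.7 132.7] jaw -1.433 F [-0.4  0.1 -4.4] w 12.0 q5 1.4
delta cm tool axes [  0.26   2.5  -19.28] dr [0.005 0.    0.   ]
```

View pics/5.png

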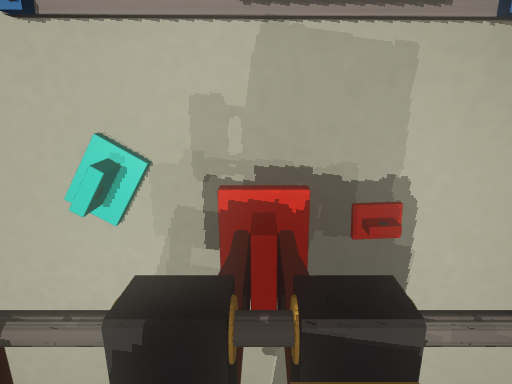

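The foot is held square, with its lug between the pads and the plate's front edge at row 186. Next I'll move so that the whole pocket comes into the wrist view.

Emit:
apply_moves([
  {"gripper": 0, "delta_pos": [0, 0.5, -3.1], "dr": [0.005, 0, 0]},
  {"gripper": 0, "delta_pos": [0, 0.5, -3.1], "dr": [0, 0, 0]},
  {"gripper": 0, "delta_pos": [0, 0.5, -3.1], "dr": [0, 0, 0]},
  {"gripper": 0, "delta_pos": [0, 0.5, -3.1], "dr": [0, 0, 0]},
  {"gripper": 0, "delta_pos": [0, 0.3, -1.3], "dr": [0, 0, 0]},
])

```text
t: 5.62
ee_pos: [571.5, -7.6, 133.1]
orientation: [2.157, 0.142, -2.149]
ft_force: [0.6, 0.0, -5.0]
width: 11.7
```

Emit:
apply_moves([
  {"gripper": 0, "delta_pos": [0, 0, 0], "dr": [0, 0, 0]},
  {"gripper": 0, "delta_pos": [0, 0, 0], "dr": [0, 0, 0]},
  {"gripper": 0, "delta_pos": [0, 0, 0], "dr": [0, 0, 0]},
  {"gripper": 0, "delta_pos": [0, 0, 0], "dr": [0, 0, 0]},
  {"gripper": 0, "delta_pos": [0, 0, 0], "dr": [0, 0, 0]},
])

```text
t: 6.03
ee_pos: [565.8, -7.4, 132.6]
orientation: [2.153, 0.141, -2.155]
ft_force: [-0.7, 0.3, -4.5]
width: 11.8
```

```bash
python3 - <<'E'
from h import *
d=cap("wrist","pics/6.png"); P=pts(d); hsv=cv2.cvtColor(d["img"],cv2.COLOR_RGB2HSV); H,S,V=[hsv[...,i].astype(int) for i in range(3)]
print(-d["R"].T@d["t"],d["R"][2])
def rep(m,mina,pl):
  n,l,s,c=cv2.connectedComponentsWithStats(m.astype(np.uint8))
  for i in range(1,n):
    if s[i,4]<mina: continue
    v,u=np.nonzero(l==i);z=P[v,u,2]
    r=cv2.minAreaRect(ray(d,np.c_[u,v],pl)[:,:2].astype(np.float32)); print(c[i].round(),s[i],np.percentile(z,[2,50,98]).round(1),np.round(r[0],1),np.round(r[1],1),round(r[2],1))
print("blue");rep((H>95)&(H<125)&(S>110)&(V>40),200,46)
pl=((H<6)|(H>174))&(S>150)&(V>60)
print("red");rep(pl,200,116)
E
python3 plan.py 622.5 -1 130 -1.438
```

```text
[642.67240597   3.1894373  286.89564192] [-0.27578018 -0.03656422 -0.96052504]
blue
[471. 117.] [ 447   36   50  165 3511] [25.  26.4 27.9] [ 643.  -139.5] [110.   16.4] 7.6
[  8. 150.] [   0   73   26  129 1564] [24.5 26.2 27.6] [589.7 177.7] [88.9 16.5] 4.5
red
[265. 233.] [ 218  189   92  121 6815] [114.6 116.4 148.8] [562.   -7.5] [70.9 47.4] 7.7
t 6.08 pos [566.2  -7.4 132.7] jaw -1.44 F [-0.7  0.2 -4.7] w 11.9 q5 1.41
delta cm tool axes [ 0.27  0.1  -5.67] dr [-0.002  0.001  0.   ]
```

View pics/6.png

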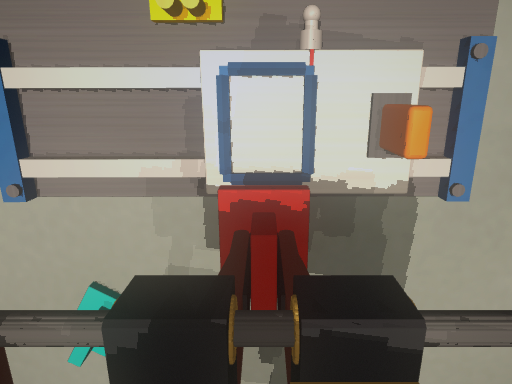

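The view shows the pocket at (267,123), the ball at (312,14), the grip at (418,132) and the index pins at (170,5) and (195,5). The held foot's front edge is at row 188, columns 219-309. Next I'll fit the pocket's and foot's edges.

```bash
python3 - <<'E'
from h import *
d=cap("wrist"); P=pts(d); hsv=cv2.cvtColor(d["img"],cv2.COLOR_RGB2HSV); H,S,V=[hsv[...,i].astype(int) for i in range(3)]
th=0.133; ux=np.array([np.cos(th),np.sin(th)]); uy=np.array([-ux[1],ux[0]])
m=(H>95)&(H<125)&(S>70)&(V>40)&(V<200); m[:,:205]=0; m[:,330:]=0; m[:55]=0; m[187:]=0
n,l,s,c=cv2.connectedComponentsWithStats(m.astype(np.uint8)); i=1+np.argmax(s[1:,4]); print(s[i])
B=l==i; v,u=np.nonzero(B); r=cv2.minAreaRect(ray(d,np.c_[u,v],46)[:,:2].astype(np.float32)); print("outer@46",r)
print("hsv rim",hsv[123,[220,225,310]],"z",P[100,[221,311],2])
# inner floor region enclosed
f=np.zeros_like(B,np.uint8); f[B]=1; ff=f.copy(); mask=np.zeros((f.shape[0]+2,f.shape[1]+2),np.uint8); cv2.floodFill(ff,mask,(267,123),2)
v,u=np.nonzero(ff==2); print(len(u))
for z in(40,): 
  r=cv2.minAreaRect(ray(d,np.c_[u,v],z)[:,:2].astype(np.float32)); print("inner@",z,r)
# foot plate front & side edges at plate top
red=((H<6)|(H>174))&(S>150)&(V>60); pz=np.median(P[195:210,225:300,2]); print("plate z",pz)
rows=[200,210,220]
for rr in rows:
  uu=np.nonzero(red[rr,180:340])[0]+180; q=ray(d,[[uu[0]-.5,rr],[uu[-1]+.5,rr]],pz)[:,:2]; print(rr,uu[0],uu[-1],(q@uy).round(1))
fr=[]
for cc in range(226,304,4):
  vv=np.nonzero(red[150:,cc])[0][0]+150; fr.append(ray(d,[[cc,vv-.5]],pz)[0,:2])
fr=np.array(fr); vx,vy,x0,y0=cv2.fitLine(fr.astype(np.float32),cv2.DIST_HUBER,0,.01,.01).ravel(); print("front edge yaw",np.arctan2(-vx*np.sign(vy),abs(vy)),"x along rail x",(fr@ux).mean())
o=ctrl.get_obs(); t=o["ee_pos"][:2]; print("tcp",o["ee_pos"],"rail coords",t@ux,t@uy)
# grip top
g=(H>=7)&(H<22)&(S>150)&(V>80)&(P[...,2]>86); v,u=np.nonzero(g); k=(u>380); r=cv2.minAreaRect(ray(d,np.c_[u,v][k],92)[:,:2].astype(np.float32)); print("grip",r)
E
```

```text
[ 216   63  100  119 3284]
outer@46 ((624.2879638671875, -0.8230400085449219), (79.47001647949219, 66.13399505615234), 7.743021011352539)
hsv rim [[106  85 132]
 [107  75 123]
 [105  71 129]] z [48.10210211 49.67537712]
193323
inner@ 40 ((550.326416015625, -2.16278076171875), (303.10601806640625, 452.0041198730469), 7.43010950088501)
plate z 115.87081178026489
200 218 309 [ -58.2 -105.9]
210 219 308 [ -58.5 -105.6]
220 219 308 [ -58.3 -105.8]
front edge yaw 0.14805743 x along rail x 591.67793352807
tcp [566.38696467  -7.41403765 132.81476678] rail coords 560.4017726111928 -82.45613961424563
grip ((634.490478515625, -84.5461654663086), (28.754281997680664, 13.702659606933594), 7.543837070465088)
```

Emit:
apply_moves([
  {"gripper": 0, "delta_pos": [0, 0.03, -1.4], "dr": [0, 0, 0]},
  {"gripper": 0, "delta_pos": [0, 0.03, -1.4], "dr": [0, 0, 0]},
  {"gripper": 0, "delta_pos": [0, 0.03, -1.3], "dr": [0, 0, 0]},
  {"gripper": 0, "delta_pos": [0, 0.03, -1.1], "dr": [0, 0, 0]},
  {"gripper": 0, "delta_pos": [0, 0, -0.6], "dr": [0, 0, 0]},
])

```text
t: 6.55
ee_pos: [625.8, -1.0, 132.9]
orientation: [2.155, 0.141, -2.152]
ft_force: [-0.6, 1.6, -4.7]
width: 12.0
```

Emit:
apply_moves([
  {"gripper": 0, "delta_pos": [1.2, 0, 0], "dr": [0, 0, 0]},
  {"gripper": 0, "delta_pos": [1.2, 0, 0], "dr": [0, 0, 0]},
  {"gripper": 0, "delta_pos": [1.2, 0, 0], "dr": [0, 0, 0]},
  {"gripper": 0, "delta_pos": [1.0, 0, 0], "dr": [0, 0, 0]},
  {"gripper": 0, "delta_pos": [0.6, 0, 0], "dr": [0, 0, 0]},
])

```text
t: 6.97
ee_pos: [622.8, -1.1, 78.2]
orientation: [2.15, 0.141, -2.158]
ft_force: [-0.5, 0.6, -4.6]
width: 11.7
```

Emit:
apply_moves([
  {"gripper": 0, "delta_pos": [0, 0, 0], "dr": [0, 0, 0]},
  {"gripper": 0, "delta_pos": [0, 0, 0], "dr": [0, 0, 0]},
  {"gripper": 0, "delta_pos": [0, 0, 0], "dr": [0, 0, 0]},
  {"gripper": 0, "delta_pos": [0, 0, 0], "dr": [0, 0, 0]},
  {"gripper": 0, "delta_pos": [0, 0, 0], "dr": [0, 0, 0]},
])

```text
t: 7.38
ee_pos: [625.2, -1.1, 81.4]
orientation: [2.155, 0.141, -2.152]
ft_force: [-0.1, -0.3, -4.8]
width: 12.1
```

```bash
python3 - <<'E'
from h import *
d=cap("wrist"); I=cv2.cvtColor(d["img"],cv2.COLOR_RGB2BGR)
cv2.imwrite("pics/7.png",cv2.resize(I[120:320,150:400],(750,600),interpolation=cv2.INTER_NEAREST))
np.savez("w7.npz",**{k:d[k] for k in("img","range_z","R","t","K")})
E
python3 plan.py 622.5 -1 67 -1.438
```

```text
t 7.43 pos [625.1  -1.1  81.3] jaw -1.44 F [ 0.  -0.1 -3. ] w 11.8 q5 1.42
delta cm tool axes [ 1.43 -0.04  0.26] dr [-0.002 -0.001 -0.   ]
```

View pics/7.png

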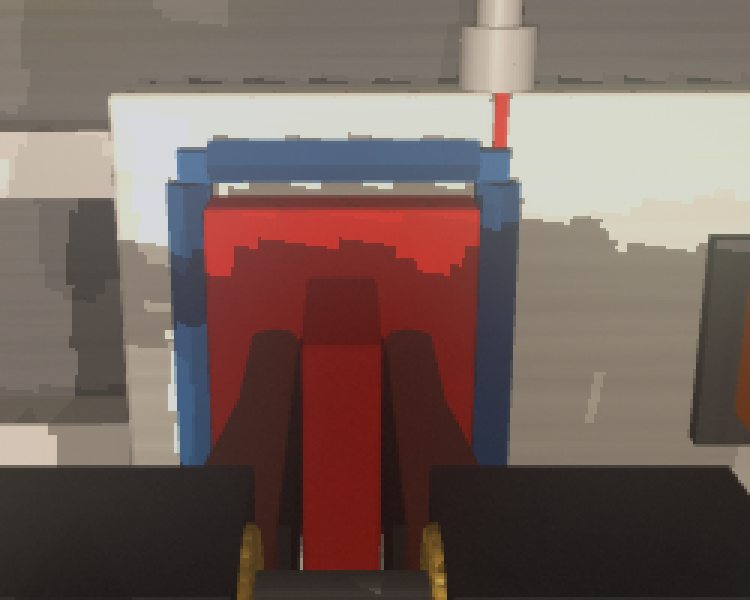

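```bash
python3 - <<'E'
from h import *
d=dict(np.load("w7.npz")); P=pts(d)
th=0.1335; ux=np.array([np.cos(th),np.sin(th)]); uy=np.array([-ux[1],ux[0]])
def f(cu,cv,z): q=ray(d,[[150+cu/3-.5,120+cv/3-.5]],z)[0,:2]; return round(q@ux,1),round(q@uy,1)
print("plate z",np.median(P[191:198,222:305,2]), "wall z",np.median(P[172:178,225:305,2]))
o=ctrl.get_obs(); t=o["ee_pos"][:2]; print("tcp",t@ux,t@uy,o["ee_pos"])
for n,a in dict(front_bottom=(340,197,54.5),front_top=(340,210,64.5),L_top=(205,215,64.5),R_top=(481,215,64.5),L_top2=(211,440,64.5),R_top2=(474,440,64.5),wall_front_outer=(340,140,46),wall_front_outer40=(340,140,40),wall_front_inner_top=(340,167,46),wall_inner_floor=(340,183,40),
 wL_out=(169,190,46),wR_out=(520,190,46),wR_in=(478,190,46),wL_in=(210,190,46),wL_out2=(181,450,46),wR_out2=(508,450,46)).items(): print(n,f(*a))
E
```

```text
plate z 64.53862729990006 wall z 47.49809123275253
tcp 619.4105709317465 -84.29323453816595 [625.11886927  -1.09729612  81.29246358]
front_bottom (np.float64(650.5), np.float64(-83.7))
front_top (np.float64(650.7), np.float64(-83.7))
L_top (np.float64(649.9), np.float64(-60.5))
R_top (np.float64(649.8), np.float64(-107.9))
L_top2 (np.float64(607.2), np.float64(-59.9))
R_top2 (np.float64(607.1), np.float64(-108.0))
wall_front_outer (np.float64(659.3), np.float64(-83.7))
wall_front_outer40 (np.float64(658.1), np.float64(-83.7))
wall_front_inner_top (np.float64(654.1), np.float64(-83.7))
wall_inner_floor (np.float64(649.6), np.float64(-83.6))
wL_out (np.float64(649.8), np.float64(-51.4))
wR_out (np.float64(649.6), np.float64(-117.6))
wR_in (np.float64(649.6), np.float64(-109.7))
wL_in (np.float64(649.8), np.float64(-59.1))
wL_out2 (np.float64(595.4), np.float64(-51.1))
wR_out2 (np.float64(595.1), np.float64(-117.6))
```

```bash
python3 - <<'E'
from h import *
d=dict(np.load("w7.npz")); I=d["img"].copy(); print(d["R"][2])
th=0.1335; ux=np.array([np.cos(th),np.sin(th)])
w7=d["t"].copy()
J=cv2.cvtColor(cv2.imread("pics/6.png"),cv2.COLOR_BGR2RGB)
d["t"]=-d["R"]@np.array([642.672,3.189,286.896])
for c in(250,280):
  for a,b in((58,76),(168,190)):
    print(c,[(r,J[r,c].tolist(),[round(float(ray(d,[[c,r]],z)[0,:2]@ux),1) for z in(40,46)]) for r in range(a,b)])
d["t"]=w7
print("w7")
for c in(255,270): print([(r,I[r,c].tolist(),round(float(ray(d,[[c,r]],40)[0,:2]@ux),1)) for r in range(164,193)])
E
```

```text
[-0.2735813  -0.03656343 -0.96115368]
250 [(58, [205, 207, 209], [662.1, 661.5]), (59, [205, 207, 208], [661.5, 660.9]), (60, [205, 207, 208], [660.9, 660.3]), (61, [205, 208, 209], [660.3, 659.7]), (62, [95, 112, 136], [659.6, 659.1]), (63, [80, 101, 130], [659.0, 658.5]), (64, [80, 102, 130], [658.4, 657.9]), (65, [80, 102, 130], [657.7, 657.2]), (66, [80, 102, 130], [657.1, 656.6]), (67, [81, 102, 131], [656.5, 656.0]), (68, [79, 96, 119], [655.8, 655.4]), (69, [79, 96, 118], [655.2, 654.8]), (70, [80, 96, 118], [654.6, 654.2]), (71, [80, 97, 119], [653.9, 653.5]), (72, [80, 98, 119], [653.3, 652.9]), (73, [81, 98, 119], [652.7, 652.3]), (74, [82, 99, 120], [652.0, 651.7]), (75, [105, 113, 121], [651.4, 651.0])]
250 [(168, [209, 209, 191], [587.4, 588.6]), (169, [209, 207, 189], [586.6, 587.9]), (170, [209, 204, 186], [585.9, 587.1]), (171, [209, 205, 187], [585.1, 586.4]), (172, [128, 123, 114], [584.4, 585.7]), (173, [82, 81, 85], [583.7, 585.0]), (174, [80, 83, 93], [582.9, 584.2]), (175, [80, 83, 92], [582.2, 583.5]), (176, [80, 83, 91], [581.4, 582.8]), (177, [79, 81, 90], [5
[... 3024 characters left out ...]
 102, 132], 656.4), (170, [82, 102, 132], 655.8), (171, [82, 102, 132], 655.2), (172, [82, 102, 132], 654.6), (173, [82, 102, 132], 654.0), (174, [82, 102, 132], 653.5), (175, [79, 93, 117], 652.9), (176, [79, 93, 116], 652.3), (177, [79, 92, 116], 651.7), (178, [79, 92, 115], 651.1), (179, [79, 92, 116], 650.5), (180, [94, 107, 126], 649.9), (181, [146, 135, 123], 649.3), (182, [144, 132, 118], 648.7), (183, [145, 132, 118], 648.1), (184, [145, 132, 117], 647.5), (185, [118, 75, 68], 646.9), (186, [109, 58, 53], 646.3), (187, [110, 57, 52], 645.7), (188, [112, 57, 52], 645.1), (189, [147, 59, 53], 644.4), (190, [193, 63, 55], 643.8), (191, [207, 64, 55], 643.2), (192, [208, 65, 55], 642.6)]
```

The foot's front edge sits about 2.3 mm too far forward relative to the pocket floor. Both near and far floor edges were seen, 67.2 mm apart. I'll shift it back and lower gently.

Emit:
apply_moves([
  {"gripper": 0, "delta_pos": [0, 0.02, 0.12], "dr": [0, 0, 0]},
  {"gripper": 0, "delta_pos": [0, 0, 0.11], "dr": [0, 0, 0]},
  {"gripper": 0, "delta_pos": [0.2, 0, 0], "dr": [0, 0, 0]},
  {"gripper": 0, "delta_pos": [0.2, 0, 0], "dr": [0, 0, 0]},
  {"gripper": 0, "delta_pos": [0, 0, 0], "dr": [0, 0, 0]},
])

```text
t: 7.85
ee_pos: [622.2, -1.6, 76.2]
orientation: [2.153, 0.141, -2.154]
ft_force: [-0.6, -0.3, -4.3]
width: 11.9
```

Emit:
apply_moves([
  {"gripper": 0, "delta_pos": [0.1, 0, 0], "dr": [0, 0, 0]},
  {"gripper": 0, "delta_pos": [0.1, 0, 0], "dr": [0, 0, 0]},
  {"gripper": 0, "delta_pos": [0.1, 0, 0], "dr": [0, 0, 0]},
  {"gripper": 0, "delta_pos": [0.1, 0, 0], "dr": [0, 0, 0]},
  {"gripper": 0, "delta_pos": [0, 0, 0], "dr": [0, 0, 0]},
])

```text
t: 8.27
ee_pos: [622.3, -1.6, 72.4]
orientation: [2.153, 0.141, -2.154]
ft_force: [-1.1, 0.1, -4.1]
width: 12.2
```

```bash
python3 plan.py 622.8 -1.4 67 -1.438
```

```text
t 8.27 pos [622.3  -1.6  72.4] jaw -1.44 F [-1.1  0.1 -4.1] w 12.2 q5 1.42
delta cm tool axes [ 0.54 -0.01 -0.05] dr [-0.002  0.     0.   ]
```

Emit:
apply_moves([
  {"gripper": 0, "delta_pos": [0.1, 0, 0], "dr": [0, 0, 0]},
  {"gripper": 0, "delta_pos": [0.1, 0, 0], "dr": [0, 0, 0]},
  {"gripper": 0, "delta_pos": [0.1, 0, 0], "dr": [0, 0, 0]},
  {"gripper": 0, "delta_pos": [0, 0, 0], "dr": [0, 0, 0]},
  {"gripper": 0, "delta_pos": [0, 0, 0], "dr": [0, 0, 0]},
])

```text
t: 8.68
ee_pos: [622.4, -1.6, 69.6]
orientation: [2.154, 0.141, -2.154]
ft_force: [0.1, 0.1, -3.0]
width: 11.7
```

Emit:
apply_moves([
  {"gripper": 0, "delta_pos": [0.1, 0, 0], "dr": [0, 0, 0]},
  {"gripper": 0, "delta_pos": [0.1, 0, 0], "dr": [0, 0, 0]},
  {"gripper": 0, "delta_pos": [0, 0, 0], "dr": [0, 0, 0]},
  {"gripper": 0, "delta_pos": [0, 0, 0], "dr": [0, 0, 0]},
  {"gripper": 0, "delta_pos": [0, 0, 0], "dr": [0, 0, 0]},
])

```text
t: 9.1
ee_pos: [622.4, -1.6, 67.7]
orientation: [2.154, 0.141, -2.154]
ft_force: [-0.6, 0.9, -3.9]
width: 11.8
```

```bash
python3 - <<'E'
from h import *
d=cap("wrist"); I=cv2.cvtColor(d["img"],cv2.COLOR_RGB2BGR)
cv2.imwrite("pics/8.png",cv2.resize(I[120:320,150:400],(750,600),interpolation=cv2.INTER_NEAREST))
P=pts(d); print("plate z",np.median(P[191:200,225:300,2]))
E
python3 plan.py 622.3 -1.6 67 -1.438
```

```text
plate z 50.88058882663364
t 9.15 pos [622.5  -1.6  67.7] jaw -1.44 F [ 0.3 -0.9 -4. ] w 12.0 q5 1.42
delta cm tool axes [ 0.07 -0.    0.02] dr [-0.002 -0.     0.   ]
```

View pics/8.png

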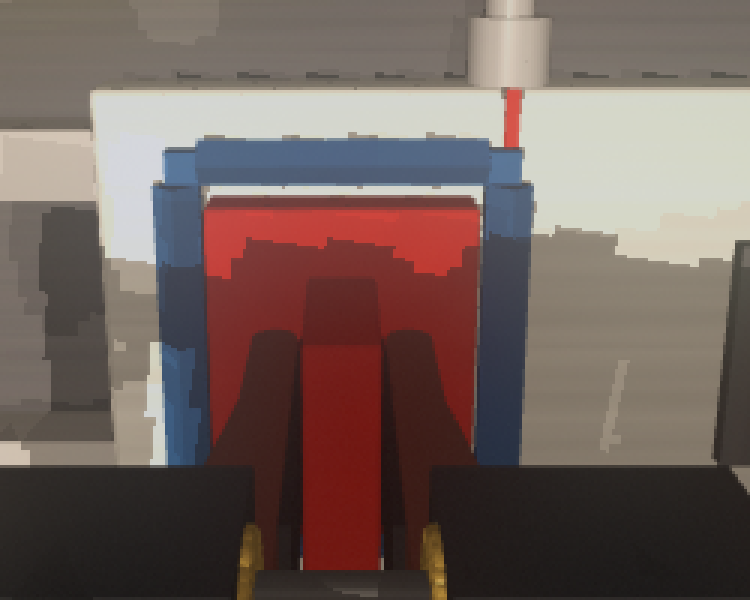

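The foot is now inside the pocket walls. The side gaps are even (crop x 205 and 481) and there is a small gap in front (rows 186-197). I'll nudge it forward 0.5 mm and lower it the last millimetre.

Emit:
apply_moves([
  {"gripper": 0, "delta_pos": [0, 0, -0.05], "dr": [0, 0, 0]},
  {"gripper": 0, "delta_pos": [0.06, 0, 0], "dr": [0, 0, 0]},
  {"gripper": 0, "delta_pos": [0.06, 0, 0], "dr": [0, 0, 0]},
  {"gripper": 0, "delta_pos": [0, 0, 0], "dr": [0, 0, 0]},
  {"gripper": 0, "delta_pos": [0, 0, 0], "dr": [0, 0, 0]},
])

```text
t: 9.57
ee_pos: [623.2, -1.5, 67.1]
orientation: [2.154, 0.141, -2.153]
ft_force: [-3.3, -0.1, 4.2]
width: 11.6
```

Contact: the vertical force went from -4 to +4 N, so the foot is on the floor. Releasing.

Emit:
apply_moves([
  {"gripper": 40, "delta_pos": [0, 0, 0], "dr": [0, 0, 0]},
  {"gripper": 40, "delta_pos": [0, 0, 0], "dr": [0, 0, 0]},
  {"gripper": 40, "delta_pos": [0, 0, 0], "dr": [0, 0, 0]},
  {"gripper": 40, "delta_pos": [0, 0, 0], "dr": [0, 0, 0]},
  {"gripper": 40, "delta_pos": [0, 0, 0], "dr": [0, 0, 0]},
])

```text
t: 9.98
ee_pos: [623.0, -1.5, 66.4]
orientation: [2.154, 0.141, -2.154]
ft_force: [0.2, 0.7, 0.1]
width: 34.7
```

Emit:
apply_moves([
  {"gripper": 40, "delta_pos": [-0.6, 0, 0], "dr": [0, 0, 0]},
  {"gripper": 40, "delta_pos": [-2, 0, 0], "dr": [0, 0, 0]},
  {"gripper": 40, "delta_pos": [-3, 0, 0], "dr": [0, 0, 0]},
  {"gripper": 40, "delta_pos": [-3, 0, 0], "dr": [0, 0, 0]},
  {"gripper": 40, "delta_pos": [-1, 0, 0], "dr": [0, 0, 0]},
])

```text
t: 10.4
ee_pos: [625.2, -1.6, 167.0]
orientation: [2.16, 0.14, -2.147]
ft_force: [1.4, 0.0, 1.1]
width: 35.3
```

Emit:
apply_moves([
  {"gripper": 50, "delta_pos": [0, 0, 1.5], "dr": [0, 0, 0]},
  {"gripper": 50, "delta_pos": [0, 0, 2.5], "dr": [0, 0, 0]},
  {"gripper": 50, "delta_pos": [0, 0, 2.5], "dr": [0, 0, 0]},
  {"gripper": 50, "delta_pos": [0, 0, 0.5], "dr": [0, 0, 0]},
  {"gripper": 50, "delta_pos": [0, 0, 0], "dr": [0, 0, 0]},
])

```text
t: 10.82
ee_pos: [552.2, -10.8, 162.4]
orientation: [2.153, 0.141, -2.155]
ft_force: [0.1, 0.0, 1.4]
width: 43.8
```

```bash
python3 - <<'E'
from h import *
d=cap("wrist","pics/9.png"); P=pts(d); np.savez("w9.npz",**{k:d[k] for k in("img","range_z","R","t","K")})
hsv=cv2.cvtColor(d["img"],cv2.COLOR_RGB2HSV); H,S,V=[hsv[...,i].astype(int) for i in range(3)]
def rep(m,mina,pl):
  n,l,s,c=cv2.connectedComponentsWithStats(m.astype(np.uint8))
  for i in range(1,n):
    if s[i,4]<mina: continue
    v,u=np.nonzero(l==i);z=P[v,u,2]
    r=cv2.minAreaRect(ray(d,np.c_[u,v],pl)[:,:2].astype(np.float32)); print(c[i].round(),s[i],np.percentile(z,[2,50,98]).round(1),np.round(r[0],1),np.round(r[1],1),round(r[2],1))
red=((H<6)|(H>174))&(S>150)&(V>60)
print("plate");rep(red&(P[...,2]<60),200,50)
print("lug");rep(red&(P[...,2]>76),50,82)
print("blue");rep((H>95)&(H<125)&(S>60)&(V>40)&(V<200)&(P[...,2]>38),200,46)
print("grip");rep((H>=7)&(H<22)&(S>150)&(V>80)&(P[...,2]>86),50,92)
print("yellow");rep((H>=20)&(H<33)&(S>150)&(V>80),50,28)
E
python3 plan.py 634 -86 80 -1.438
```

```text
plate
[263. 103.] [ 231   60   66   88 4397] [48.9 50.3 51.7] [622.4  -1.3] [62.9 47.2] 7.4
lug
[264. 105.] [ 254   74   20   63 1133] [80.6 82.3 83.9] [622.7  -1. ] [39.6 12.3] 6.6
blue
[260.  98.] [ 219   46   90  112 3223] [43.6 46.3 49.1] [623.1  -1.2] [81.6 66.2] 7.8
grip
[398. 105.] [386  82  25  47 967] [90.  92.1 93.7] [634.1 -84.8] [28.1 13.4] 7.5
[369. 327.] [356 296  21  68 431] [243.8 253.8 256.9] [ 468.6 -101.8] [61.9 11.4] 20.4
[156. 336.] [151 301  15  63 361] [249.8 254.6 256.8] [445.3  57.9] [56.1 10.7] 6.1
yellow
[190.   5.] [159   0  65  11 541] [13.6 20.1 22. ] [686.9  62.1] [ 6.7 48.3] 7.4
t 10.87 pos [553.9 -10.7 162.7] jaw -1.44 F [0.6 0.1 0.4] w 43.8 q5 1.4
delta cm tool axes [ 8.27  8.51 -6.96] dr [-0.002 -0.001 -0.   ]
```

View pics/9.png

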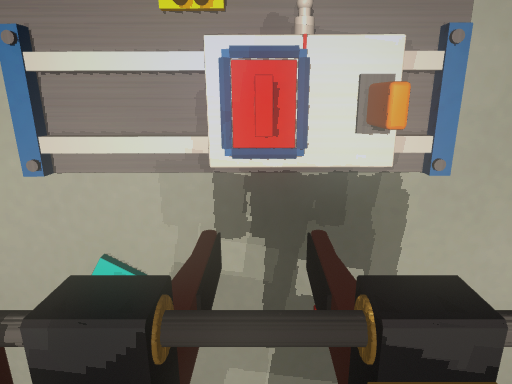

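The foot is seated: plate top at z 50.3, square, and centred in the pocket to within about 1 mm (plate at (263,103), pocket at (260,98)). Next I'll bring the ball and the index into view for an exact slide distance.

Emit:
apply_moves([
  {"gripper": 50, "delta_pos": [0, -0.3, -1.5], "dr": [0, 0, 0]},
  {"gripper": 50, "delta_pos": [0, -0.3, -1.5], "dr": [0, 0, 0]},
  {"gripper": 50, "delta_pos": [0, -0.3, -1.5], "dr": [0, 0, 0]},
  {"gripper": 50, "delta_pos": [0, 0, -0.5], "dr": [0, 0, 0]},
  {"gripper": 50, "delta_pos": [0, 0, 0], "dr": [0, 0, 0]},
])

```text
t: 11.28
ee_pos: [604.1, 5.1, 162.3]
orientation: [2.155, 0.142, -2.152]
ft_force: [0.2, 0.1, -0.5]
width: 44.1
```

```bash
python3 - <<'E'
from h import *
d=cap("wrist"); np.savez("w10.npz",**{k:d[k] for k in("img","range_z","R","t","K")})
I=cv2.cvtColor(d["img"],cv2.COLOR_RGB2BGR)
cv2.imwrite("pics/10.png",cv2.resize(I[0:160,130:345],(800,595),interpolation=cv2.INTER_NEAREST))
E
python3 plan.py 634 -86 80 -1.438
```

```text
t 11.33 pos [602.8   4.9 162.1] jaw -1.44 F [-0.1 -0.1  0.2] w 44.0 q5 1.43
delta cm tool axes [ 8.21  9.42 -1.91] dr [-0.002 -0.    -0.   ]
```

View pics/10.png

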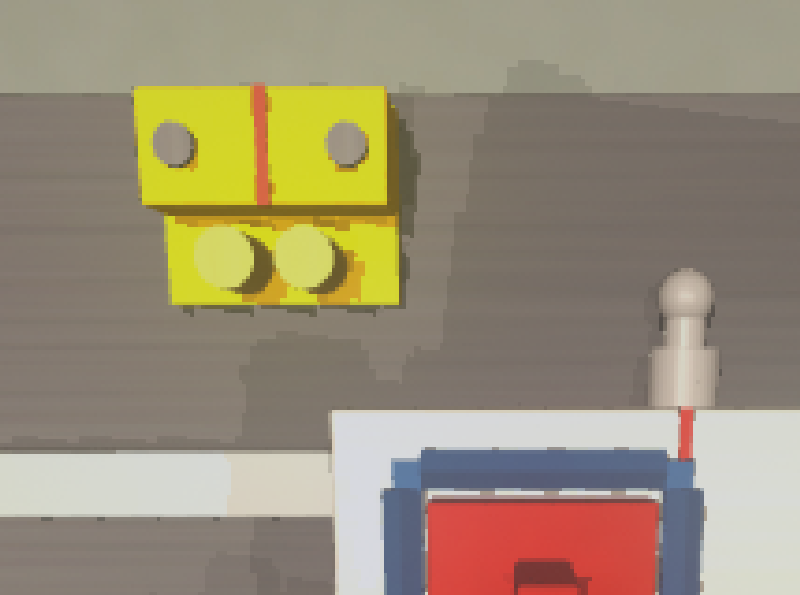

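The crop shows the index's red line at crop (262,145), the pins at (224,258) and (305,257), the ball at (686,296), and the foot inside the pocket.

```bash
python3 - <<'E'
from h import *
d=dict(np.load("w10.npz")); P=pts(d)
th=0.1335; ux=np.array([np.cos(th),np.sin(th)]); uy=np.array([-ux[1],ux[0]])
s=800/215
def f(n,cu,cv,z=None):
    u,v=130+cu/s-.5,cv/s-.5; zz=P[int(round(v)),int(round(u)),2]
    q=ray(d,[[u,v]],z or zz)[0,:2]; print(n,"depthz",zz.round(1),"rail",(q@ux).round(1),(q@uy).round(1))
f("line top",259,90,40);f("line mid",262,145,40);f("line bot",265,200,40);f("pin1",224,258);f("pin2",305,257);f("ball",686,296,33);f("redline",686,430,40)
f("blkL",136,90,40);f("blkR",387,90,40);
E
```

```text
line top depthz 40.0 rail 727.9 -28.4
line mid depthz 41.8 rail 718.0 -28.4
line bot depthz 42.1 rail 707.8 -28.5
pin1 depthz 43.9 rail 696.6 -20.3
pin2 depthz 43.6 rail 696.8 -36.5
ball depthz 40.0 rail 689.6 -114.6
redline depthz 41.0 rail 662.6 -114.6
blkL depthz 39.7 rail 727.9 -4.2
blkR depthz 0.7 rail 727.8 -53.5
```

Emit:
apply_moves([
  {"gripper": 50, "delta_pos": [0, 2.0, -0.4], "dr": [0, 0, 0]},
  {"gripper": 50, "delta_pos": [0, 2.0, -0.4], "dr": [0, 0, 0]},
  {"gripper": 50, "delta_pos": [0, 2.0, -0.4], "dr": [0, 0, 0]},
  {"gripper": 50, "delta_pos": [0, 2.0, -0.4], "dr": [0, 0, 0]},
  {"gripper": 50, "delta_pos": [0, 1.4, -0.3], "dr": [0, 0, 0]},
])

```text
t: 11.75
ee_pos: [632.9, -87.6, 162.4]
orientation: [2.154, 0.14, -2.154]
ft_force: [0.3, 0.8, 0.3]
width: 44.1
```

Emit:
apply_moves([
  {"gripper": 50, "delta_pos": [1.2, 0, 0], "dr": [0, 0, 0]},
  {"gripper": 50, "delta_pos": [1.2, 0, 0], "dr": [0, 0, 0]},
  {"gripper": 50, "delta_pos": [1.2, 0, 0], "dr": [0, 0, 0]},
  {"gripper": 50, "delta_pos": [1.0, 0, 0], "dr": [0, 0, 0]},
  {"gripper": 50, "delta_pos": [0, 0, 0], "dr": [0, 0, 0]},
])

```text
t: 12.17
ee_pos: [630.7, -84.6, 113.0]
orientation: [2.148, 0.144, -2.16]
ft_force: [-0.7, 0.6, -0.8]
width: 43.7
```

```bash
python3 - <<'E'
from h import *
d=cap("wrist","pics/11.png")
E
python3 plan.py 634 -85.6 63 -1.438
```

```text
t 12.22 pos [631.5 -84.8 114.4] jaw -1.439 F [-0.4 -0.2  1.3] w 43.9 q5 1.29
delta cm tool axes [ 5.14  0.11 -0.25] dr [-0.001  0.004  0.001]
```

View pics/11.png

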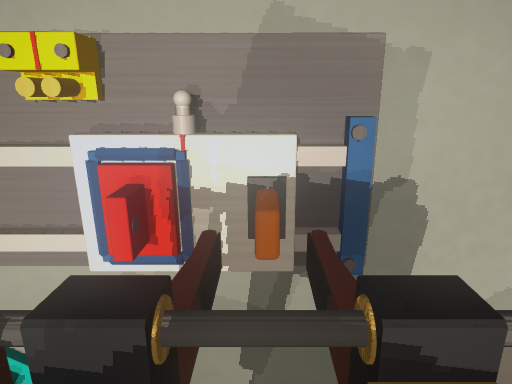

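The grip at (267,225) is between the fingers and clear on both sides. Descending and gripping.

Emit:
apply_moves([
  {"gripper": 50, "delta_pos": [1.2, 0.08, -0.1], "dr": [0, 0, 0]},
  {"gripper": 50, "delta_pos": [1.2, 0, 0], "dr": [0, 0, 0]},
  {"gripper": 50, "delta_pos": [1.2, 0, 0], "dr": [0, 0, 0]},
  {"gripper": 50, "delta_pos": [1.0, 0, 0], "dr": [0, 0, 0]},
  {"gripper": 50, "delta_pos": [0.5, 0, 0], "dr": [0, 0, 0]},
])

```text
t: 12.63
ee_pos: [633.0, -86.4, 63.3]
orientation: [2.151, 0.142, -2.157]
ft_force: [-0.0, 0.1, 0.2]
width: 43.9
```

Emit:
apply_moves([
  {"gripper": 0, "delta_pos": [0, 0, 0], "dr": [0, 0, 0]},
  {"gripper": 0, "delta_pos": [0, 0, 0], "dr": [0, 0, 0]},
  {"gripper": 0, "delta_pos": [0, 0, 0], "dr": [0, 0, 0]},
  {"gripper": 0, "delta_pos": [0, 0, 0], "dr": [0, 0, 0]},
  {"gripper": 0, "delta_pos": [0, 0, 0], "dr": [0, 0, 0]},
])

```text
t: 13.05
ee_pos: [634.6, -86.6, 66.1]
orientation: [2.155, 0.141, -2.153]
ft_force: [-0.8, 1.9, -0.5]
width: 14.1
```

Emit:
apply_moves([
  {"gripper": 0, "delta_pos": [0, 0, 0], "dr": [0, 0, 0]},
  {"gripper": 0, "delta_pos": [0, 0, 0], "dr": [0, 0, 0]},
  {"gripper": 0, "delta_pos": [0, 0, 0], "dr": [0, 0, 0]},
  {"gripper": 0, "delta_pos": [0, 0, 0], "dr": [0, 0, 0]},
  {"gripper": 0, "delta_pos": [0, 0, 0], "dr": [0, 0, 0]},
])

```text
t: 13.47
ee_pos: [634.6, -86.6, 66.1]
orientation: [2.155, 0.141, -2.153]
ft_force: [-0.9, 0.1, 5.4]
width: 13.7
```

```bash
cat > ball.py <<'E'
from h import *
# ball y vs index along rail from wrist: red line on the index, ball by circle position; plus TCP along rail
th=0.1335; ux=np.array([np.cos(th),np.sin(th)]); uy=np.array([-ux[1],ux[0]])
d=cap("wrist"); np.savez("wl.npz",**{k:d[k] for k in("img","range_z","R","t","K")}); P=pts(d)
hsv=cv2.cvtColor(d["img"],cv2.COLOR_RGB2HSV); H,S,V=[hsv[...,i].astype(int) for i in range(3)]
m=((H<9)|(H>172))&(S>90)&(V>60)
n,l,s,c=cv2.connectedComponentsWithStats(m.astype(np.uint8))
for i in range(1,n):
    if s[i,4]<12: continue
    v,u=np.nonzero(l==i); q=ray(d,np.c_[u,v],40)[:,:2]; print("red",c[i].round(1),s[i,2:],"rail",(q@ux).mean().round(1),(q@uy).mean().round(1))
o=ctrl.get_obs(); t=o["ee_pos"][:2]; print("t",o["t"],"tcp",o["ee_pos"].round(1),"rail",(t@ux).round(1),(t@uy).round(1),"F rail",(o["ft_force"][:2]@ux).round(1),(o["ft_force"][:2]@uy).round(1),"w",o["width"])
E
python3 ball.py
```

```text
red [158.8 161.7] [  7  20 102] rail 661.6 -114.6
red [102.1 241.2] [  107   125 10504] rail 615.6 -78.4
red [290.8 254.6] [ 23  58 761] rail 607.4 -185.5
red [236.  282.6] [ 14  50 344] rail 589.5 -153.6
t 13.5167 tcp [634.6 -86.6  66.1] rail 617.4 -170.3 F rail -0.4 0.5 w 13.854791375466785
```

Emit:
apply_moves([
  {"gripper": 0, "delta_pos": [0, -0.4, 0], "dr": [0, 0, 0]},
  {"gripper": 0, "delta_pos": [0, -0.8, 0], "dr": [0, 0, 0]},
  {"gripper": 0, "delta_pos": [0, -0.8, 0], "dr": [0, 0, 0]},
  {"gripper": 0, "delta_pos": [0, -0.8, 0], "dr": [0, 0, 0]},
  {"gripper": 0, "delta_pos": [0, -0.4, 0], "dr": [0, 0, 0]},
])

```text
t: 13.93
ee_pos: [630.3, -54.5, 66.1]
orientation: [2.154, 0.141, -2.152]
ft_force: [-1.1, -1.9, 5.8]
width: 13.7
```

Emit:
apply_moves([
  {"gripper": 0, "delta_pos": [0, -0.6, 0], "dr": [0, 0, 0]},
  {"gripper": 0, "delta_pos": [0, -0.8, 0], "dr": [0, 0, 0]},
  {"gripper": 0, "delta_pos": [0, -0.8, 0], "dr": [0, 0, 0]},
  {"gripper": 0, "delta_pos": [0, -0.6, 0], "dr": [0, 0, 0]},
  {"gripper": 0, "delta_pos": [0, -0.4, 0], "dr": [0, 0, 0]},
])

```text
t: 14.35
ee_pos: [626.1, -22.9, 66.1]
orientation: [2.154, 0.141, -2.152]
ft_force: [-1.6, -2.4, 7.2]
width: 13.5
```

Emit:
apply_moves([
  {"gripper": 0, "delta_pos": [0, 0, 0], "dr": [0, 0, 0]},
  {"gripper": 0, "delta_pos": [0, 0, 0], "dr": [0, 0, 0]},
  {"gripper": 0, "delta_pos": [0, 0, 0], "dr": [0, 0, 0]},
  {"gripper": 0, "delta_pos": [0, 0, 0], "dr": [0, 0, 0]},
  {"gripper": 0, "delta_pos": [0, 0, 0], "dr": [0, 0, 0]},
])

```text
t: 14.77
ee_pos: [626.0, -22.7, 66.1]
orientation: [2.155, 0.141, -2.153]
ft_force: [-1.8, 2.2, 6.4]
width: 13.9
```

```bash
python3 ball.py
```

```text
red [102.5  45.6] [ 10  49 232] rail 718.5 -27.9
red [158.8 161.5] [  7  20 104] rail 661.8 -50.1
red [102.1 241.2] [  107   125 10509] rail 615.7 -14.0
red [290.8 254.9] [ 23  59 744] rail 607.2 -121.1
red [236.  280.4] [ 18  59 389] rail 591.0 -89.2
t 14.8167 tcp [626.1 -22.8  66.1] rail 617.5 -105.9 F rail -1.0 1.6 w 13.709277495306054
```

Emit:
apply_moves([
  {"gripper": 0, "delta_pos": [0, -0.2, 0], "dr": [0, 0, 0]},
  {"gripper": 0, "delta_pos": [0, -0.2, 0], "dr": [0, 0, 0]},
  {"gripper": 0, "delta_pos": [0, -0.2, 0], "dr": [0, 0, 0]},
  {"gripper": 0, "delta_pos": [0, -0.2, 0], "dr": [0, 0, 0]},
  {"gripper": 0, "delta_pos": [0, -0.2, 0], "dr": [0, 0, 0]},
])

```text
t: 15.23
ee_pos: [625.0, -14.7, 66.1]
orientation: [2.154, 0.139, -2.151]
ft_force: [0.1, -8.2, 4.9]
width: 13.8
```

Emit:
apply_moves([
  {"gripper": 0, "delta_pos": [0, -0.2, 0], "dr": [0, 0, 0]},
  {"gripper": 0, "delta_pos": [0, -0.2, 0], "dr": [0, 0, 0]},
  {"gripper": 0, "delta_pos": [0, -0.2, 0], "dr": [0, 0, 0]},
  {"gripper": 0, "delta_pos": [0, -0.2, 0], "dr": [0, 0, 0]},
  {"gripper": 0, "delta_pos": [0, 0, 0], "dr": [0, 0, 0]},
])

```text
t: 15.65
ee_pos: [623.7, -5.1, 66.1]
orientation: [2.154, 0.141, -2.153]
ft_force: [-1.0, 1.0, 6.6]
width: 13.6
```

```bash
python3 ball.py
```

```text
red [139.3  45.6] [  9  49 219] rail 718.5 -27.9
red [158.7 161.4] [  7  20 104] rail 661.8 -32.3
red [102.1 241.3] [  107   124 10507] rail 615.6 3.8
red [291.1 254.9] [ 23  59 747] rail 607.2 -103.4
red [235.8 279.7] [ 17  57 413] rail 591.5 -71.3
t 15.7 tcp [623.7  -5.1  66.1] rail 617.5 -88.1 F rail -2.0 1.0 w 13.685911236838274
```

Emit:
apply_moves([
  {"gripper": 0, "delta_pos": [0, -0.1, 0], "dr": [0, 0, 0]},
  {"gripper": 0, "delta_pos": [0, -0.1, 0], "dr": [0, 0, 0]},
  {"gripper": 0, "delta_pos": [0, -0.1, 0], "dr": [0, 0, 0]},
  {"gripper": 0, "delta_pos": [0, -0.1, 0], "dr": [0, 0, 0]},
  {"gripper": 0, "delta_pos": [0, 0, 0], "dr": [0, 0, 0]},
])

```text
t: 16.12
ee_pos: [623.1, -0.7, 66.1]
orientation: [2.154, 0.142, -2.153]
ft_force: [-2.1, 2.9, 6.7]
width: 13.7
```

Emit:
apply_moves([
  {"gripper": 0, "delta_pos": [0, 0, 0], "dr": [0, 0, 0]},
  {"gripper": 0, "delta_pos": [0, 0, 0], "dr": [0, 0, 0]},
  {"gripper": 0, "delta_pos": [0, 0, 0], "dr": [0, 0, 0]},
  {"gripper": 0, "delta_pos": [0, 0, 0], "dr": [0, 0, 0]},
  {"gripper": 0, "delta_pos": [0, 0, 0], "dr": [0, 0, 0]},
])

```text
t: 16.53
ee_pos: [623.1, -0.7, 66.1]
orientation: [2.155, 0.142, -2.153]
ft_force: [-1.6, 2.8, 7.2]
width: 13.5
```

```bash
python3 ball.py; python3 - <<'E'
from h import *
d=dict(np.load("wl.npz")); I=cv2.cvtColor(d["img"],cv2.COLOR_RGB2BGR)
cv2.imwrite("pics/12.png",cv2.resize(I[15:275,30:320],None,fx=2.3,fy=2.3,interpolation=cv2.INTER_NEAREST))
E
```

```text
red [148.5  45.5] [  8  49 221] rail 718.5 -28.0
red [158.8 161.3] [  7  20 103] rail 661.8 -28.0
red [102.1 241.2] [  107   125 10502] rail 615.7 8.2
red [291.1 255.2] [ 23  58 747] rail 607.1 -99.0
red [235.7 276.6] [ 21  61 495] rail 593.5 -66.9
t 16.5833 tcp [623.1  -0.8  66.1] rail 617.5 -83.7 F rail -1.1 2.5 w 13.869983806104491
```

View pics/12.png

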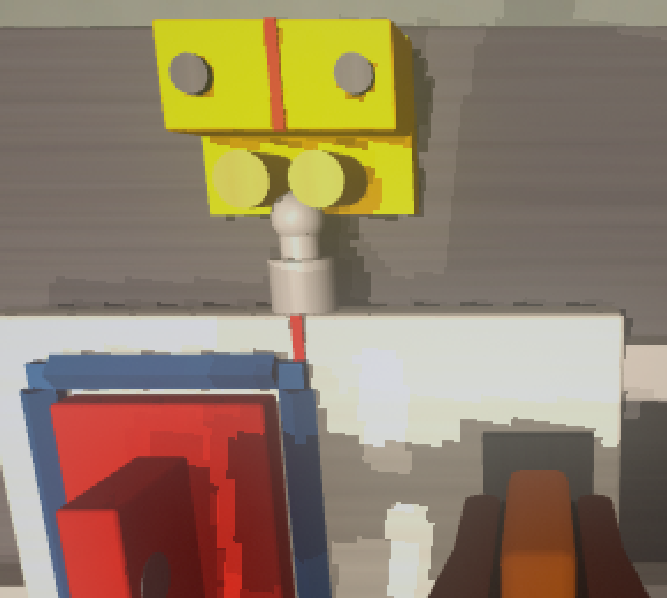

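Ball at crop (297,215), between the two pins. Both red lines are at the same rail y (-28.0), the carriage is at rest and the grip is held. Handing in.

```bash
python3 -c "
from workcell import ctrl
print(ctrl.close_job())"
```

```text
the job is handed in; nothing more can be done
None
```

The red mounting foot is in the blue pocket and the carriage is stopped in the notch with the gripper still on the orange grip. I handed the job in at about 16.6 s. `close_job` gives no verdict, so this rests on my own last checks.

- **Foot:** I set it down until the vertical force showed contact (from -4 to +4 N), then let go. The wrist camera then put the plate top at z 50.3, square to the pocket within about 0.01 rad and centred to within about 1 mm. It did not shift relative to the grip during the slide.
- **Carriage:** I slid it about 86.5 mm, in small steps through the resistance. In the last picture the ball sits between the two brass pins. The red lines on the carriage and the index are both at -28.0 mm along the rail.
- **At rest:** the grip was held at 13.7 mm opening and the arm position was unchanged over the last 0.4 s.
- **Left alone:** the can, brush and square were never approached.

Three readings disagreed or were not settled:

- **Pocket position:** estimates along the rail's x differed by up to about 2.5 mm between views. I settled it from a close view just above the pocket.
- **Slide distance:** the arm reading put the carriage about 0.4 mm past the first ball-to-index estimate. The final picture showed no offset.
- **Steady push:** about 2.5 N along the rail remained on the tool at the end. I did not trace its cause.

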